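Zero the colony counter and register a count on the dish

ROBOT

A 6-joint arm with a two-finger parallel gripper is mounted at the origin on the work surface. World frame = base frame: x ahead of the robot, y to its left, z up, the work surface at z = 0. Lengths are in m, angles in rad, forces in N, time in s.
With the tool pointing down it reaches from about 0.375 to 0.9 m from the base axis. Payload 3.1 kg.
Tool frame: the origin (TCP) lies on the front face of the gripper's body, between the roots of the fingers; the fingertips stand 73 mm ahead of it and the grasp point (between the pads) lies 54 mm ahead of it (manip.tips_ahead is the distance from the TCP to the fingertips, in m); z points along the fingers, y is the line along which they close (so a half turn about z gives the same grasp; the last joint's range is limited). The gripper opens to 85 mm and grips with 20 to 120 N. Pads are 22 mm wide; open, the fingers measure 114 mm over their backs; the gripper's body (76 mm by 85 mm) begins 54 mm behind the grasp point. The pads swing forward as they close: fully open they stand 13 mm farther back than shut.
Start: joints at [1.129, 0.527, 1.433, -0, 1.181, -0.178], TCP at [0.162, 0.604, 0.304] pointing down, gripper open.
Joint ranges: [-3.08, 3.08], [-0.75, 2.2], [0.22, 2.44], [-1.43, 4.57], [0, 2.65], [-2.85, 2.85]. Speed limits (rad/s): [2.79, 2.79, 3.14, 3.14, 3.14, 3.14].

INTERFACE

Orientations are given as a unit quaternion [x, y, z, w].
In Python, from station import sense, eyes, workorder, manip gives the robot as it stands.
- The arm moves only by the shell command python3 -m inch 'ROWS' [OPENING] [FORCE]. ROWS is JSON, a list of rows, each an object of numbers: "dx", "dy", "dz": the shift along the tool's x, y, z in cm; "wx", "wy", "wz": the turn, a rotation vector about the tool's x, y, z in degrees. In form: [{"dx": .., "dy": .., "dz": .., "wx": .., "wy": .., "wz": ..}, ...]. A call has 1 to 10 rows; each row shifts and turns the commanded pose from where the row before left it, along the tool's axes as they then stand; what a row does not reach is not made up. A row lasts 1/8 s, in which the tool goes at most 62.5 mm and 10.7 degrees, less where a joint would pass 70% of its speed; a pose out of reach is approached as far as the arm can. A call with a gripper value outside its range is refused whole. OPENING is the opening, from 0 (shut) to 1 (fully open), set as the call begins (- or left out, the last holds). The fingers move at their own pace and stop on an object; FORCE is the grip in N (left out, the last holds). Time passes only in rows, so rows that do not move let the fingers close. It gives the time, the measured TCP pose, the force, the opening and the grip force at its end, in the units of the state.
- sense(): the state, without advancing time (a new reading comes with each control period).
- eyes.snapshot(name): name is "scene" or "side" or "wrist"; returns the picture (400x640x3 uint8, red, green, blue); there is no depth.
- eyes.camera_params(name): a dict with "fx", "fy", "cx", "cy" (pixels), "D" ([k1, k2, p1, p2, k3] as OpenCV has them; the pictures are not rectified), "rvec" (rotation vector, rad) and "tvec" (3), from world to camera coordinates, as OpenCV has them. Camera axes: x right, y down, z forward; pixel columns grow to the right and rows downward; lengths in m; the calibration is good to about 2 mm. A picture is of the moment at which its call begins: read the wrist's pose just before it. camera_params takes no time and is no camera call; for the wrist camera it gives the pose at the moment of the call.
- workorder.sign_off(): hands the job in; it is judged then, once.
The state is a dict: "t": time; "q": joint angles; "qd": joint speeds; "tau": joint torques, N m; "tcp_pos": TCP position; "tool_rot": TCP orientation; "force": force on the tool from outside, world axes, zero at the start; "ft_torque": the same for the moment, N m; "finger_gap": opening from 0.0 (shut) to 1.0 (fully open); "gripper_force": force on a finger pad.
Only numpy, scipy, OpenCV 4.12 (cv2) and the standard library are available. Lean on these libraries where they do the work, as an engineer would, in place of code of your own. Each camera call takes 0.05 s, during which the arm holds its last target. There are 200 camera calls.

TASK

Register a colony on the colony counter by pressing with your fingertips only: first switch the counter on by pressing the raised, green-marked end of its rocker all the way down, then press the red zero key fully down and let it come back up, then press gently down on the lid of the petri dish on the round stage until the stage is fully down, and let it rise again. The counter must already be on whenever the red key or the dish is pressed. Do not press the yellow or blue keys, do not lift the dish or slide it off its place, and leave the bottle, the pot and the spare dish where they are.

Things in the scene. Friction and masses are not known exactly. Their poses are not given: they have to be found in the camera images.
- console: White colony counter with a blue foot band, fixed on the bench: a flat box 200 (x) x 310 (y) x 50 high; origin under its middle, z up, its top face 50 above the bench. On the top: round sprung stage with the dish at (0, +85); rocker with its pivot at (48, -85); three round keys in a row at x = -47, y = -23, -73 and -123, in any order of colour. All offsets in mm in this body's axes. The whole counter stands in a different place and yaw each time.
- rocker (a joint): Black rocker switch, a flat plate 56 long (counter's x) x 34 wide x 6 thick, its pivot 62 above the bench. 0 = off: the end towards the counter's -x, with a green bar across it, is raised by 0.2 rad. 0.4 rad = fully on: that end fully down by as much; above 0.32 counts as on. It may start up to 0.06 rad from off. It stays where it is left and needs about 1 to 5 N near the marked end.
- rocker_on_end (a point): Point on the top face of the rocker, on the green bar, 20 mm from the pivot towards the marked end; when off it is about 69 above the bench and it sinks by about 8 mm in switching on.
- key_red (a joint): Travel of the red zero key (round cap 28 mm across in a black collar 44 mm across): 0 = up, 0.006 m = fully down; above 0.0045 counts as pressed. It springs back; starts to move at about 1.2 N, fully down at 4 N.
- key_red_top (a point): Centre of the top of the red key's cap, 18 mm above the counter's top (68 above the bench) when up; moves down with the cap. The collar's top is 12 mm above the counter's top.
- key_yellow (a joint): Travel of the yellow key, same make as the red one; not to be pressed.
- key_yellow_top (a point): Centre of the top of the yellow key's cap.
- key_blue (a joint): Travel of the blue key, same make as the red one; not to be pressed.
- key_blue_top (a point): Centre of the top of the blue key's cap.
- stage (a joint): Travel of the round aluminium sensing stage (108 mm across) under the dish: 0 = up, 0.006 m = fully down; above 0.004 counts as pressed. It springs back; pressing on the dish starts to move it at 1.5 to 2 N and has it fully down at about 4.5 N.
- stage_middle (a point): Fixed point on the counter at the centre of the stage's upper face when up, 66 above the bench.
- dish: Closed petri dish with orange agar, 90 mm across and 15 high, loose on the stage between four small black lugs; origin at the centre of its underside, z up. About 60 g.
- dish_lid (a point): Centre of the top of that dish's lid, 81 above the bench with the stage up.
- spare_dish: Bystander: closed petri dish with red agar, 90 mm across, 15 high, loose on the bench beyond the counter's +y side; origin under its centre.
- stain_bottle: Bystander: small amber bottle with a white cap, 28 mm across, 50 high, loose, standing on the counter's top (top of cap 100 above the bench) between display and rocker; origin under its centre.
- blue_pot: Bystander: empty blue ceramic pot, 68 mm across, 60 high, loose on the bench beside the counter's -y side; origin under its centre.
Things that resemble listed ones, but are neither listed nor needed, are in the scene too. Leave any grey or turquoise look-alike of the dish alone.

How it is judged:
By the outcome, as a careful person would: the job done as asked, in the order asked, and still so for the second after the job is handed in, with the robot touching nothing.
It also fails if it takes over 38 s, if anything falls off the work surface, if the arm or the gripper's body presses on something with over 40 N, if the wrist force passes 120 N, or if a joint passes its speed limit or range.

## Working session

There is one attempt and no reset: what is moved stays moved. The work goes in short steps, Python scripts to look and compute and a shell command to move; the robot and the scene stay as the last step left them, time stands still between calls to the robot, and variables do not carry over. Pictures are saved under pics/ and viewed, at most 10 in all, crops included, and the job is handed in when it is done.

```bash
ls; mkdir -p pics
cat > h.py <<'E'
import numpy as np, cv2, json
from station import sense, eyes, workorder, manip
def snap(n,f):
    p=eyes.camera_params(n); im=eyes.snapshot(n); cv2.imwrite(f'pics/{f}.png',im[:,:,::-1]); 
    json.dump({k:np.array(v).tolist() for k,v in p.items()},open(f'pics/{f}.json','w')); return im,p
def load(f): return cv2.imread(f'pics/{f}.png')[:,:,::-1], json.load(open(f'pics/{f}.json'))
def ray(p,uv):
    K=np.array([[p['fx'],0,p['cx']],[0,p['fy'],p['cy']],[0,0,1.]])
    n=cv2.undistortPoints(np.array([[uv]],float),K,np.array(p['D'],float))[0,0]
    R=cv2.Rodrigues(np.array(p['rvec'],float))[0]; t=np.array(p['tvec'],float).ravel()
    return -R.T@t, R.T@np.array([n[0],n[1],1])
def onz(p,uv,z):
    c,d=ray(p,uv); return c+d*(z-c[2])/d[2]
def pix(p,X):
    K=np.array([[p['fx'],0,p['cx']],[0,p['fy'],p['cy']],[0,0,1.]])
    return cv2.projectPoints(np.array(X,float).reshape(-1,1,3),np.array(p['rvec'],float),np.array(p['tvec'],float),K,np.array(p['D'],float))[0].reshape(-1,2)
E
python3 - <<'E'
from h import *
ims=[snap(n,n+'0')[0] for n in('scene','side')]
for n in('scene','side'):
    c,d=ray(load(n+'0')[1],(320,200));print(n,c.round(3),d.round(2))
s=sense();print(s['t'],s['tcp_pos'],s['tool_rot'],s['force'],manip.tips_ahead)
E
```

```text
pics
scene [1.068 0.11  0.862] [-0.52 -0.05 -0.86]
side [ 0.473 -0.615  0.619] [ 0.13  0.78 -0.61]
0.1 [0.1621039  0.60307238 0.30303161] [ 1.31008510e-01  9.91380732e-01 -9.62821639e-04 -2.96437703e-04] [-1.02161494e-03 -1.24024843e+00 -6.93189111e-01] 0.0726
```

View pics/scene0.png

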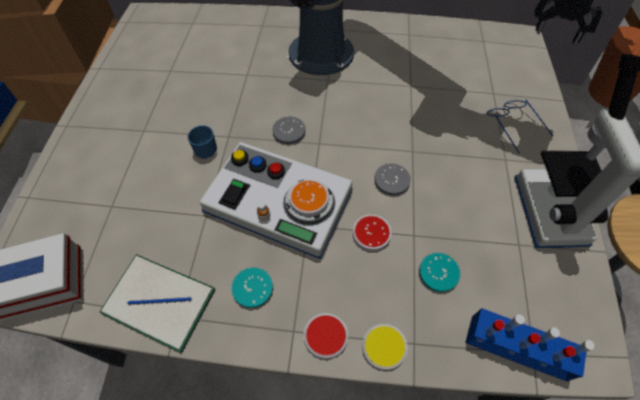

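View pics/side0.png

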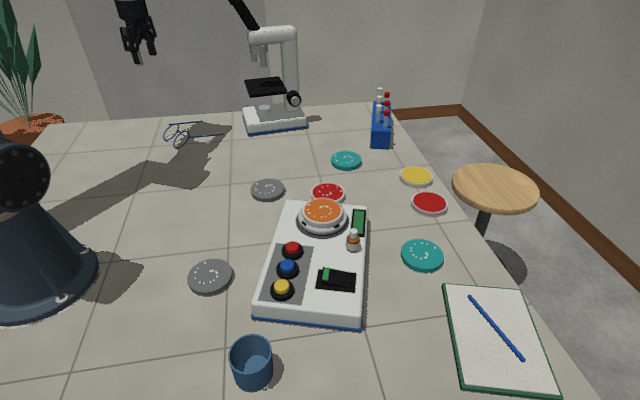

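The scene view shows the counter with yellow (239,156), blue (258,163) and red (276,170) keys, the rocker at (235,192) with its green end at (238,183), and the orange dish at (309,195). The side view shows the same things at: red (292,248), green (326,273), dish (323,211), bottle (353,240).
Things that could be mistaken for the targets:
- **Red key:** red dishes (372,232) and (326,335), and the red rack caps (498,325). I choose (276,170), in the collar on the counter.
- **Dish:** grey (289,130) and (392,179), turquoise (252,287) and (440,272). I choose the orange one on the stage, (309,195).
- **Rocker:** the green display (296,232). I choose the green bar at (238,183).

```bash
cat > m.py <<'E'
from h import *
def blob(im,box,lo,hi):
    x0,y0,x1,y1=box; h=cv2.cvtColor(np.ascontiguousarray(im),cv2.COLOR_RGB2HSV)
    m=cv2.inRange(h,lo,hi); z=np.zeros_like(m); z[y0:y1,x0:x1]=m[y0:y1,x0:x1]
    n,l,s,c=cv2.connectedComponentsWithStats(z); i=1+np.argmax(s[1:,4]); return c[i],s[i,4]
C={'red':((0,150,60),(7,255,255)),'yellow':((22,140,80),(33,255,255)),'blue':((105,120,50),(122,255,255)),'green':((45,120,60),(75,255,255)),'orange':((8,140,120),(20,255,255))}
E
python3 - <<'E'
from m import *
B={'scene0':{'red':(265,158,287,182),'yellow':(229,146,249,168),'blue':(248,153,268,175),'green':(228,176,250,190),'orange':(280,170,340,220)},
'side0':{'red':(278,238,308,262),'yellow':(268,275,298,302),'blue':(274,257,302,280),'green':(318,262,335,284),'orange':(295,190,350,232)}}
Z={'red':.066,'yellow':.066,'blue':.066,'green':.068,'orange':.079}
P={}
for f in B:
    im,p=load(f)
    for k,b in B[f].items():
        uv,a=blob(im,b,*C[k]); X=onz(p,uv,Z[k]); P.setdefault(k,[]).append(X[:2]); print(f,k,uv.round(1),a,X.round(4))
# fit body->world
body={'orange':(0,.085),'green':(.028,-.085)}
for i,k in enumerate(['red','blue','yellow']): body[k]=(-.047,-.023-.05*i)
ks=list(body); b=np.array([body[k] for k in ks]); w=np.array([np.mean(P[k],0) for k in ks])
bm,wm=b.mean(0),w.mean(0); H=(b-bm).T@(w-wm); yaw=np.arctan2(H[0,1]-H[1,0],H[0,0]+H[1,1])
R=np.array([[np.cos(yaw),-np.sin(yaw)],[np.sin(yaw),np.cos(yaw)]]); o=wm-R@bm
print('yaw',np.degrees(yaw),'o',o); 
for k,bb,ww in zip(ks,b,w): print(k,(R@bb+o).round(4),'resid mm',((ww-R@bb-o)*1000).round(1))
s=sense(); print('toolx',cv2.Rodrigues(np.zeros(3))[0][0]); 
from scipy.spatial.transform import Rotation as Ro
print(Ro.from_quat(s['tool_rot']).as_matrix().round(3))
im,_=load('side0'); cv2.imwrite('pics/c0.png',cv2.resize(im[180:335,240:390,::-1],(600,600),interpolation=cv2.INTER_CUBIC))
E
```

```text
scene0 red [275.3 167.4] 92 [ 0.5087 -0.0561  0.066 ]
scene0 yellow [238.7 154.4] 94 [ 0.4792 -0.1517  0.066 ]
scene0 blue [256.6 161. ] 104 [ 0.4946 -0.104   0.066 ]
scene0 green [237.2 183.6] 56 [ 0.5647 -0.1366  0.068 ]
scene0 orange [308.4 195.6] 769 [0.5868 0.0331 0.079 ]
side0 red [291.6 247.4] 139 [ 0.507 -0.058  0.066]
side0 yellow [281.1 286.1] 191 [ 0.4779 -0.1526  0.066 ]
side0 blue [286.8 265.5] 174 [ 0.4928 -0.1049  0.066 ]
side0 green [325.4 273.9] 78 [ 0.5615 -0.1393  0.068 ]
side0 orange [322.3 209.9] 563 [0.5852 0.0329 0.079 ]
yaw -17.15848686318295 o [ 0.56035993 -0.04852707]
orange [0.5854 0.0327] resid mm [0.6 0.3]
green [ 0.562 -0.138] resid mm [1.1 0.1]
red [ 0.5087 -0.0566] resid mm [-0.9 -0.4]
blue [ 0.4939 -0.1044] resid mm [-0.2 -0. ]
yellow [ 0.4792 -0.1522] resid mm [-0.6  0. ]
toolx [1. 0. 0.]
[[-0.966  0.26  -0.001]
 [ 0.26   0.966 -0.002]
 [ 0.    -0.002 -1.   ]]
```

View pics/c0.png

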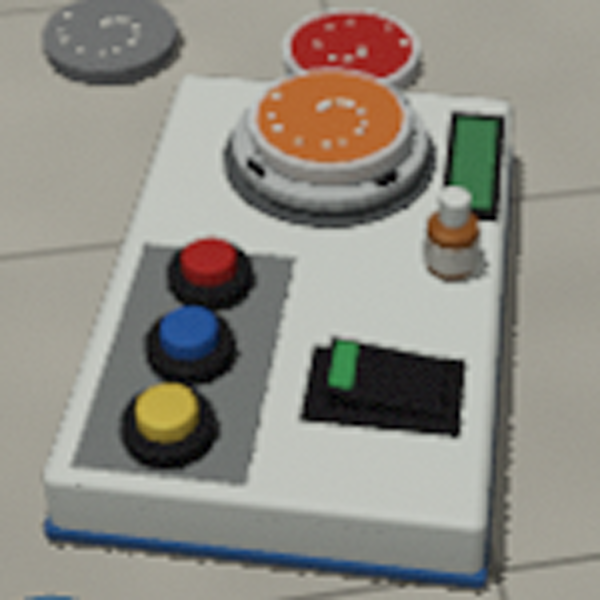

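The fit is consistent to about 1 mm (yaw −17.2°), and the crop confirms the red key, green bar and orange dish. Next I work out the moves.

```bash
cat > g.py <<'E'
from m import *
import sys
from scipy.spatial.transform import Rotation as Ro
yaw=np.radians(-17.16); Rb=np.array([[np.cos(yaw),-np.sin(yaw)],[np.sin(yaw),np.cos(yaw)]]); o=np.array([.5604,-.0485])
def go(name,bx,by,tipz):
    s=sense(); T=Ro.from_quat(s['tool_rot']).as_matrix(); t=np.append(Rb@[bx,by]+o,tipz+manip.tips_ahead)
    print(name,'target',t.round(4),'tool d cm',(T.T@(t-s['tcp_pos'])*100).round(2))
def st():
    s=sense(); T=Ro.from_quat(s['tool_rot']).as_matrix(); b=Rb.T@(np.array(s['tcp_pos'])[:2]-o)
    print('t',s['t'],'tipz',round(s['tcp_pos'][2]-manip.tips_ahead,4),'tip body mm',(b*1000).round(1),'F',np.round(s['force'],2),'gap',s['finger_gap'],'toolz',T[:,2].round(3))
if __name__=='__main__':
    st(); go('rocker',.024,-.085,.10); go('red',-.047,-.023,.09); go('dish',0,.085,.10)
E
python3 g.py
```

```text
t 0.1 tipz 0.2304 tip body mm [-572.8  505.1] F [-0.   -1.24 -0.69] gap 0.9993082023273984 toolz [-0.001 -0.002 -1.   ]
rocker target [ 0.5583 -0.1368  0.1726] tool d cm [-57.48 -61.13  13.15]
red target [ 0.5087 -0.0566  0.1626] tool d cm [-50.61 -54.67  14.13]
dish target [0.5855 0.0327 0.1726] tool d cm [-55.7  -44.05  13.11]
```

```bash
python3 -m inch '[{"dx":-2,"dy":-2},{"dx":-3.2,"dy":-3.4},{"dx":-3.8,"dy":-4},{"dx":-3.8,"dy":-4},{"dx":-3.8,"dy":-4},{"dx":-3.8,"dy":-4},{"dx":-3.8,"dy":-4},{"dx":-3.8,"dy":-4},{"dx":-3.8,"dy":-4},{"dx":-3.8,"dy":-4}]' 0 20
python3 -m inch '[{"dx":-3.8,"dy":-4},{"dx":-3.8,"dy":-4},{"dx":-3.8,"dy":-4,"dz":1},{"dx":-3.8,"dy":-4,"dz":2},{"dx":-3,"dy":-4,"dz":2},{"dx":-2,"dy":-2,"dz":1},{}]'
python3 g.py
```

```text
t 0.1 tipz 0.2304 tip body mm [-572.8  505.1] F [-0.   -1.24 -0.69] gap 0.9993082023273984 toolz [-0.001 -0.002 -1.   ]
rocker target [ 0.5583 -0.1368  0.1726] tool d cm [-57.48 -61.13  13.15]
red target [ 0.5087 -0.0566  0.1626] tool d cm [-50.61 -54.67  14.13]
dish target [0.5855 0.0327 0.1726] tool d cm [-55.7  -44.05  13.11]invalid input at $[0]: expected keys dx, dy, dz, wx, wy, wz
invalid input at $[0]: expected keys dx, dy, dz, wx, wy, wz
```

All six keys are required in each row.

```bash
python3 -m inch '[{"dx":-2,"dy":-2,"dz":0,"wx":0,"wy":0,"wz":0},{"dx":-3.2,"dy":-3.4,"dz":0,"wx":0,"wy":0,"wz":0},{"dx":-3.8,"dy":-4,"dz":0,"wx":0,"wy":0,"wz":0},{"dx":-3.8,"dy":-4,"dz":0,"wx":0,"wy":0,"wz":0},{"dx":-3.8,"dy":-4,"dz":0,"wx":0,"wy":0,"wz":0},{"dx":-3.8,"dy":-4,"dz":0,"wx":0,"wy":0,"wz":0},{"dx":-3.8,"dy":-4,"dz":0,"wx":0,"wy":0,"wz":0},{"dx":-3.8,"dy":-4,"dz":0,"wx":0,"wy":0,"wz":0},{"dx":-3.8,"dy":-4,"dz":0,"wx":0,"wy":0,"wz":0},{"dx":-3.8,"dy":-4,"dz":0,"wx":0,"wy":0,"wz":0}]' 0 20
python3 g.py
```

```text
t: 1.35
tcp_pos: [0.4095, 0.1482, 0.3038]
tool_rot: [0.131, 0.991, 0.0, -0.0]
force: [1.3, 0.9, -0.4]
finger_gap: 0.006
gripper_force: 0.0
t 1.35 tipz 0.2312 tip body mm [-202.3  143.4] F [ 1.31  0.92 -0.44] gap 0.005577712278014401 toolz [-0.  0. -1.]
rocker target [ 0.5583 -0.1368  0.1726] tool d cm [-21.78 -23.66  13.12]
red target [ 0.5087 -0.0566  0.1626] tool d cm [-14.91 -17.2   14.12]
dish target [0.5855 0.0327 0.1726] tool d cm [-20.    -6.58  13.12]
```

```bash
python3 -m inch '[{"dx":-3.6,"dy":-4,"dz":0,"wx":0,"wy":0,"wz":0},{"dx":-3.8,"dy":-4,"dz":1,"wx":0,"wy":0,"wz":0},{"dx":-3.8,"dy":-4,"dz":1.6,"wx":0,"wy":0,"wz":0},{"dx":-3.6,"dy":-4,"dz":2,"wx":0,"wy":0,"wz":0},{"dx":-3,"dy":-3.6,"dz":2,"wx":0,"wy":0,"wz":0},{"dx":-2,"dy":-2,"dz":2,"wx":0,"wy":0,"wz":0},{"dx":-1,"dy":-1,"dz":1,"wx":0,"wy":0,"wz":2.3},{"dx":0,"dy":0,"dz":0,"wx":0,"wy":0,"wz":0},{"dx":0,"dy":0,"dz":0,"wx":0,"wy":0,"wz":0}]'
python3 g.py
python3 - <<'E'
from h import *
for n in ('wrist','side'): snap(n,n+'1')
im,_=load('side1'); im2,_=load('wrist1')
cv2.imwrite('pics/w1.png',np.vstack([im2,cv2.resize(im[150:350,190:510],(640,400))])[:,:,::-1][::1] if 0 else cv2.resize(np.vstack([im2,cv2.resize(im[150:350,190:510],(640,400))]),(480,600))[:,:,::-1])
E
```

```text
t: 2.48
tcp_pos: [0.5506, -0.1212, 0.2084]
tool_rot: [0.15, 0.989, 0.0, -0.0]
force: [-0.1, 0.2, -0.1]
finger_gap: 0.002
gripper_force: 0.0
t 2.475 tipz 0.1358 tip body mm [ 12.1 -72.4] F [-0.08  0.21 -0.07] gap 0.0020692350302524876 toolz [-0.  0. -1.]
rocker target [ 0.5583 -0.1368  0.1726] tool d cm [-1.2  -1.26  3.58]
red target [ 0.5087 -0.0566  0.1626] tool d cm [5.92 4.92 4.58]
dish target [0.5855 0.0327 0.1726] tool d cm [ 1.24 15.74  3.58]
```

View pics/w1.png

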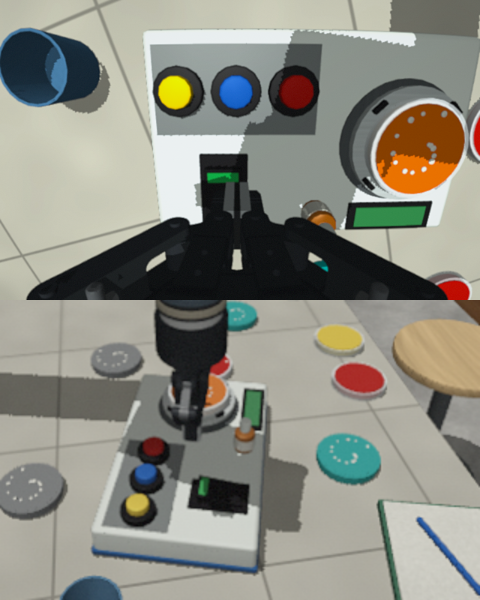

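The top half (wrist) shows the keys in a row at crop (175,92), (236,92) and (295,92), with the green bar at (222,177) and the shut fingertips beside the rocker. The bottle is at (320,212), to the right of the fingers. I check positions from this close view.

Run:
```python
from g import *
im,p=load('wrist1')
sx,sy=640/480,400/300
def bx(x0,y0,x1,y1): return tuple(int(v*sx) for v in (x0,y0,x1,y1))
B={'red':bx(270,65,322,120),'yellow':bx(150,65,205,120),'blue':bx(212,65,262,120),'green':bx(203,165,243,188),'orange':bx(360,80,470,200)}
for k,b in B.items():
    c=C[k]
    if k=='red': c=((0,150,30),(10,255,255))
    if k=='orange': c=((3,140,60),(22,255,255))
    uv,a=blob(im,b,*c); X=onz(p,uv,{'green':.069,'orange':.08}.get(k,.068)); print(k,uv.round(1),a,X.round(4),'body mm',(Rb.T@(X[:2]-o)*1000).round(1))
for f,uv in (('side0',(353,249)),('scene0',(263,215))):
    X=onz(load(f)[1],uv,.05); print('bottle',(Rb.T@(X[:2]-o)*1000).round(1))
```

```text
red [394.9 122.2] 1657 [ 0.5084 -0.0557  0.068 ] body mm [-47.6 -22.3]
yellow [233.1 122.6] 1664 [ 0.4787 -0.1516  0.068 ] body mm [ -47.6 -122.6]
blue [314.1 122.3] 1647 [ 0.4937 -0.1036  0.068 ] body mm [-47.4 -72.3]
green [296.2 236.3] 568 [ 0.562  -0.1378  0.069 ] body mm [ 27.9 -84.8]
orange [559.9 198.5] 10115 [0.5843 0.0338 0.08  ] body mm [-1.5 85.7]
bottle [74.  3.]
bottle [72.6  4.5]
```

```bash
python3 -m inch '[{"dx":-0.6,"dy":-0.6,"dz":1,"wx":0,"wy":0,"wz":0},{"dx":-0.6,"dy":-0.6,"dz":1.5,"wx":0,"wy":0,"wz":0},{"dx":0,"dy":0,"dz":1.5,"wx":0,"wy":0,"wz":0},{"dx":0,"dy":0,"dz":1,"wx":0,"wy":0,"wz":0},{"dx":0,"dy":0,"dz":0.6,"wx":0,"wy":0,"wz":0},{"dx":0,"dy":0,"dz":0.3,"wx":0,"wy":0,"wz":0},{"dx":0,"dy":0,"dz":0,"wx":0,"wy":0,"wz":0}]'
python3 g.py
```

```text
t: 3.45
tcp_pos: [0.559, -0.1374, 0.1489]
tool_rot: [0.151, 0.989, -0.0, 0.0]
force: [0.4, 0.0, -0.3]
finger_gap: 0.003
gripper_force: 0.0
t 3.45 tipz 0.0763 tip body mm [ 24.9 -85.3] F [ 0.42  0.01 -0.32] gap 0.0025227755969637906 toolz [ 0. -0. -1.]
rocker target [ 0.5583 -0.1368  0.1726] tool d cm [ 0.09  0.03 -2.37]
red target [ 0.5087 -0.0566  0.1626] tool d cm [ 7.21  6.21 -1.37]
dish target [0.5855 0.0327 0.1726] tool d cm [ 2.54 17.02 -2.37]
```

```bash
for i in 1 2 3; do python3 -m inch '[{"dx":0,"dy":0,"dz":0.2,"wx":0,"wy":0,"wz":0},{"dx":0,"dy":0,"dz":0.2,"wx":0,"wy":0,"wz":0},{"dx":0,"dy":0,"dz":0,"wx":0,"wy":0,"wz":0}]' >/dev/null; python3 g.py | head -1; done
```

```text
t 3.825 tipz 0.0723 tip body mm [ 24.8 -85.4] F [ 0.73 -0.46 -0.53] gap -0.00047785288709320056 toolz [-0.  0. -1.]
t 4.2 tipz 0.0681 tip body mm [ 24.8 -85.4] F [ 1.15 -0.42  0.1 ] gap -0.0012561419327534972 toolz [-0.  0. -1.]
t 4.575 tipz 0.0641 tip body mm [ 24.8 -85.4] F [-0.15  0.84  0.86] gap 0.0008822900950867668 toolz [-0.  0. -1.]
```

```bash
for i in 1 2 3; do python3 -m inch '[{"dx":0,"dy":0,"dz":0.1,"wx":0,"wy":0,"wz":0},{"dx":0,"dy":0,"dz":0,"wx":0,"wy":0,"wz":0}]' >/dev/null; python3 g.py | head -1; done; python3 -c "
from h import *
im,_=snap('side','side2'); cv2.imwrite('pics/s2.png',cv2.resize(im[225:325,250:400,::-1],(600,400),interpolation=cv2.INTER_CUBIC))"
```

```text
t 4.825 tipz 0.0633 tip body mm [ 25.  -85.4] F [-0.49  0.99  1.44] gap 0.007293719362354006 toolz [ 0. -0. -1.]
t 5.075 tipz 0.0623 tip body mm [ 24.9 -85.4] F [-0.52  0.27  1.56] gap -0.0015771848282445176 toolz [ 0. -0. -1.]
t 5.325 tipz 0.0619 tip body mm [ 24.9 -85.4] F [-1.01  0.81  5.38] gap 0.0008381045845571164 toolz [ 0. -0. -1.]
```

View pics/s2.png

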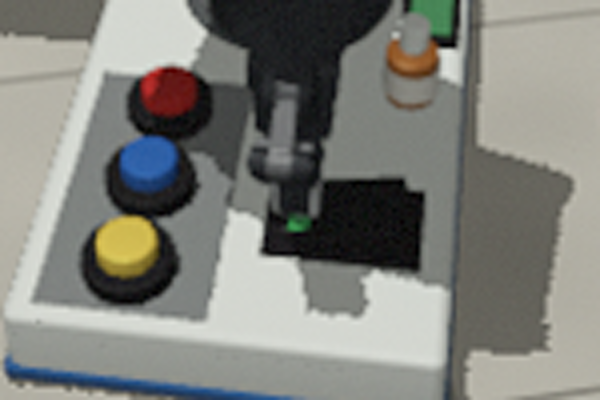

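The crop shows the tip pressing on the green bar at (298,225). The marked end looks down, and the force is rising as if at a stop. I press slightly more, then lift toward the red key and check.

```bash
python3 -m inch '[{"dx":0,"dy":0,"dz":0.1,"wx":0,"wy":0,"wz":0},{"dx":0,"dy":0,"dz":0,"wx":0,"wy":0,"wz":0}]' >/dev/null; python3 g.py | head -1
python3 -m inch '[{"dx":0,"dy":0,"dz":0.05,"wx":0,"wy":0,"wz":0},{"dx":0,"dy":0,"dz":0,"wx":0,"wy":0,"wz":0}]' >/dev/null; python3 g.py | head -1
python3 -m inch '[{"dx":0,"dy":0,"dz":-1,"wx":0,"wy":0,"wz":0},{"dx":0,"dy":0,"dz":-2,"wx":0,"wy":0,"wz":0},{"dx":3,"dy":2.6,"dz":0,"wx":0,"wy":0,"wz":0},{"dx":3.2,"dy":2.6,"dz":0,"wx":0,"wy":0,"wz":0},{"dx":1,"dy":1,"dz":0,"wx":0,"wy":0,"wz":0},{"dx":0,"dy":0,"dz":0,"wx":0,"wy":0,"wz":0}]' >/dev/null
python3 g.py; python3 -c "
from h import *
im,_=snap('side','side3'); im2,_=snap('scene','scene3')
f=lambda a:cv2.resize(np.ascontiguousarray(a[:,:,::-1]),(600,290),interpolation=cv2.INTER_CUBIC)
cv2.imwrite('pics/s3.png',np.vstack([f(im[240:313,260:410]),f(im2[150:223,195:345])]))"
```

```text
t 5.625 tipz 0.0618 tip body mm [ 24.9 -85.4] F [-3.05  0.6  11.53] gap -0.005059375403942585 toolz [ 0.001 -0.    -1.   ]
t 5.875 tipz 0.0617 tip body mm [ 24.9 -85.4] F [-3.02  1.65 13.7 ] gap 0.002153660539715515 toolz [ 0.001 -0.001 -1.   ]
t 6.625 tipz 0.0899 tip body mm [-46.6 -22.7] F [-0.49 -0.11 -0.03] gap -3.200509105816186e-05 toolz [ 0.001 -0.    -1.   ]
rocker target [ 0.5583 -0.1368  0.1726] tool d cm [-7.08 -6.21 -1.  ]
red target [ 0.5087 -0.0566  0.1626] tool d cm [ 0.04 -0.03 -0.01]
dish target [0.5855 0.0327 0.1726] tool d cm [-4.64 10.78 -1.  ]
```

View pics/s3.png

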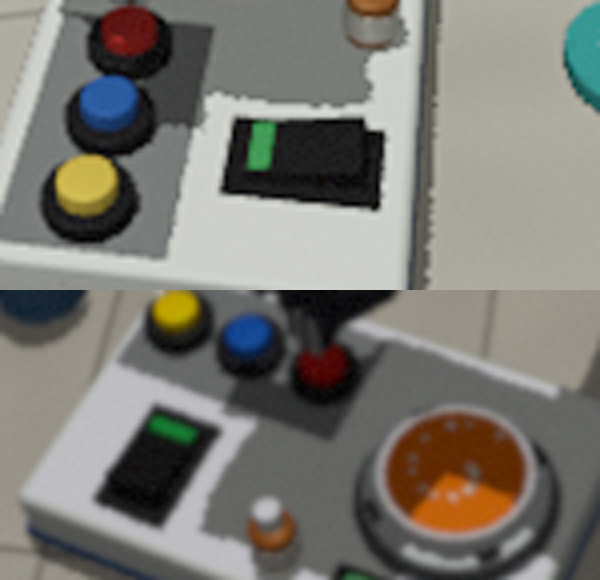

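The rocker is switched: the green end is down at crop (262,145), the far end is raised, and it hit a hard stop at 13.7 N. Next is the red key, where the tip is already centred within 0.5 mm.

```bash
python3 -m inch '[{"dx":0,"dy":0,"dz":0.8,"wx":0,"wy":0,"wz":0},{"dx":0,"dy":0,"dz":0.8,"wx":0,"wy":0,"wz":0},{"dx":0,"dy":0,"dz":0.3,"wx":0,"wy":0,"wz":0},{"dx":0,"dy":0,"dz":0.2,"wx":0,"wy":0,"wz":0},{"dx":0,"dy":0,"dz":0,"wx":0,"wy":0,"wz":0}]' >/dev/null; python3 g.py | head -1
for i in 1 2 3; do python3 -m inch '[{"dx":0,"dy":0,"dz":0.2,"wx":0,"wy":0,"wz":0},{"dx":0,"dy":0,"dz":0,"wx":0,"wy":0,"wz":0}]' >/dev/null; python3 g.py | head -1; done
```

```text
t 7.35 tipz 0.0689 tip body mm [-46.7 -23.4] F [-1.05 -2.43  2.55] gap -0.0012030913283032397 toolz [ 0. -0. -1.]
t 7.6 tipz 0.067 tip body mm [-46.7 -23.3] F [-1.53 -1.22  3.9 ] gap -0.0002214517396661414 toolz [ 0.001 -0.    -1.   ]
t 7.85 tipz 0.0659 tip body mm [-46.7 -23.3] F [-2.23 -2.58 11.83] gap 0.0009040635405717228 toolz [ 0.001 -0.001 -1.   ]
t 8.1 tipz 0.0656 tip body mm [-46.7 -23.2] F [-4.84 -1.79 25.51] gap -0.0007556369626607623 toolz [ 0.002 -0.001 -1.   ]
```

The red key stopped 3.6 mm higher than expected, so I look before drawing any conclusion.

```bash
python3 -c "
from h import *
im,_=snap('side','side4'); im2,_=snap('scene','scene4')
f=lambda a:cv2.resize(np.ascontiguousarray(a[:,:,::-1]),(600,300),interpolation=cv2.INTER_CUBIC)
cv2.imwrite('pics/s4.png',np.vstack([f(im[220:285,240:370]),f(im2[130:195,215:345])]))"
```

```text
(no output)
```

View pics/s4.png

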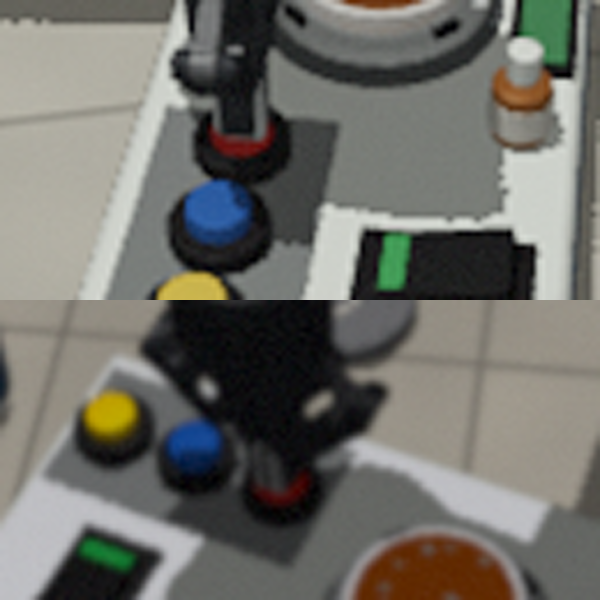

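The red cap is now flush with its collar at crop (242,140), while blue and yellow stand up with their sides visible. The force curve (2.5 to 3.9 N, then a hard stop) matches full travel, so the shut tips reach about 4 mm further than `tips_ahead`. I lift and go over the dish.

```bash
python3 -m inch '[{"dx":0,"dy":0,"dz":-0.5,"wx":0,"wy":0,"wz":0},{"dx":0,"dy":0,"dz":-1.5,"wx":0,"wy":0,"wz":0},{"dx":0,"dy":0,"dz":-2.5,"wx":0,"wy":0,"wz":0},{"dx":-1.2,"dy":2.8,"dz":0,"wx":0,"wy":0,"wz":0},{"dx":-1.6,"dy":3.4,"dz":0,"wx":0,"wy":0,"wz":0},{"dx":-1.4,"dy":3.2,"dz":0,"wx":0,"wy":0,"wz":0},{"dx":-0.4,"dy":1.4,"dz":0,"wx":0,"wy":0,"wz":0},{"dx":0,"dy":0,"dz":0,"wx":0,"wy":0,"wz":0}]' >/dev/null
python3 g.py; python3 -c "
from h import *
im,_=snap('side','side5'); im2,_=snap('scene','scene5')
f=lambda a:cv2.resize(np.ascontiguousarray(a[:,:,::-1]),(600,300),interpolation=cv2.INTER_CUBIC)
cv2.imwrite('pics/s5.png',np.vstack([f(im[190:300,240:460]),f(im2[130:240,195:415])]))"
```

```text
t 9.2 tipz 0.1076 tip body mm [-1.2 85.3] F [-0.96 -0.09  0.61] gap 0.0010296000506503293 toolz [-0.001  0.    -1.   ]
rocker target [ 0.5583 -0.1368  0.1726] tool d cm [ -2.55 -17.02   0.76]
red target [ 0.5087 -0.0566  0.1626] tool d cm [  4.56 -10.84   1.77]
dish target [0.5855 0.0327 0.1726] tool d cm [-0.12 -0.03  0.76]
```

View pics/s5.png

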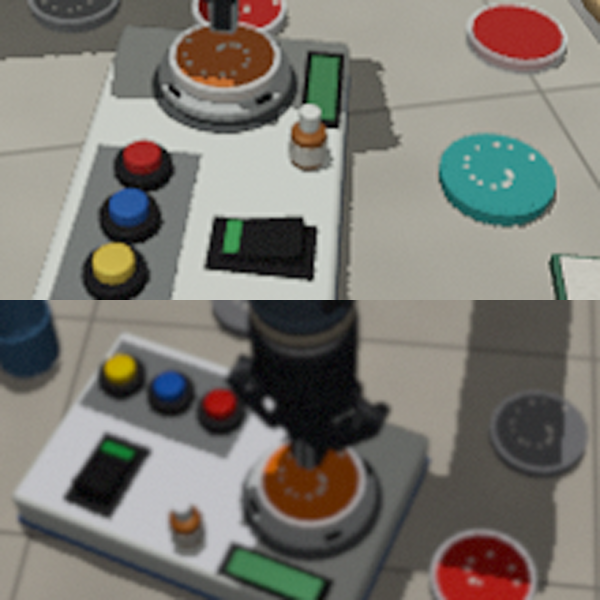

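Red is up again at (143,155), the rocker stays on, and the tips are over the centre of the dish. I descend gently.

```bash
python3 -m inch '[{"dx":0,"dy":0,"dz":0.8,"wx":0,"wy":0,"wz":0},{"dx":0,"dy":0,"dz":0.7,"wx":0,"wy":0,"wz":0},{"dx":0,"dy":0,"dz":0.4,"wx":0,"wy":0,"wz":0},{"dx":0,"dy":0,"dz":0,"wx":0,"wy":0,"wz":0}]' >/dev/null; python3 g.py | head -1
for i in 1 2 3 4; do python3 -m inch '[{"dx":0,"dy":0,"dz":0.1,"wx":0,"wy":0,"wz":0},{"dx":0,"dy":0,"dz":0.1,"wx":0,"wy":0,"wz":0},{"dx":0,"dy":0,"dz":0,"wx":0,"wy":0,"wz":0}]' >/dev/null; python3 g.py | head -1; done
```

```text
t 9.8 tipz 0.0882 tip body mm [-0.8 84.4] F [-0.26  0.23  1.09] gap 0.00047726214464271333 toolz [-0.001  0.    -1.   ]
t 10.175 tipz 0.0869 tip body mm [-0.5 84.8] F [ 0.14 -0.44  0.49] gap 0.001151160406652449 toolz [ 0. -0. -1.]
t 10.55 tipz 0.0847 tip body mm [-0.6 84.7] F [ 0.44 -0.48  0.54] gap -0.0020997744018636947 toolz [-0.  0. -1.]
t 10.925 tipz 0.0827 tip body mm [-0.6 84.7] F [-0.01  0.04 -0.9 ] gap 0.0038754610023788755 toolz [-0.  0. -1.]
t 11.3 tipz 0.0808 tip body mm [-0.5 84.7] F [-0.58 -0.    0.33] gap 0.003223693335751128 toolz [ 0.  0. -1.]
```

```bash
for i in 1 2 3; do python3 -m inch '[{"dx":0,"dy":0,"dz":0.1,"wx":0,"wy":0,"wz":0},{"dx":0,"dy":0,"dz":0.1,"wx":0,"wy":0,"wz":0},{"dx":0,"dy":0,"dz":0,"wx":0,"wy":0,"wz":0}]' >/dev/null; python3 g.py | head -1; done
```

```text
t 11.675 tipz 0.0789 tip body mm [-0.5 84.7] F [-0.67  0.11  1.75] gap -0.000492009637175882 toolz [ 0. -0. -1.]
t 12.05 tipz 0.0769 tip body mm [-0.5 84.7] F [-0.5  -0.09  3.04] gap -0.00301686725234315 toolz [ 0. -0. -1.]
t 12.425 tipz 0.0751 tip body mm [-0.5 84.7] F [-1.97 -0.8   5.03] gap -0.0016421999501764549 toolz [ 0. -0. -1.]
```

The stage responds as expected with the tip height true: contact near 80 mm, 5 N at 75 mm. That makes the red key's stop at 65.6 suspicious. I compare the saved pictures numerically before deciding.

Run:
```python
from g import *
w=lambda bx,by,z: np.append(Rb@[bx,by]+o,z)
for f in('side','scene'):
    p=load(f+'4')[1]
    print(f,'cap up/down centre',pix(p,[w(-.047,-.023,.068),w(-.047,-.023,.062),w(-.047,-.023,.0656)]).round(1).tolist())
    for i in('0','4','5'):
        im=load(f+i)[0]; h=cv2.cvtColor(np.ascontiguousarray(im),cv2.COLOR_RGB2HSV); x0,y0=(276,236) if f=='side' else (262,155)
        m=((h[...,0]<9)|(h[...,0]>172))&(h[...,1]>120)&(h[...,2]>25); m=m[y0:y0+28,x0:x0+32]; ys,xs=np.where(m)
        print(f+i,'rows',ys.min()+y0,ys.max()+y0,'cols',xs.min()+x0,xs.max()+x0)
        for y in range(ys.min(),ys.max()+1): print(y+y0,''.join('%4d'%im[y+y0,x+x0,0] if m[y,x] else '   .' for x in range(4,29)))
```

```text
side cap up/down centre [[292.3, 246.1], [292.4, 248.2], [292.4, 246.9]]
side0 rows 242 253 cols 285 299
242    .   .   .   .   .   .   .   .   . 157 154 153 154 151 152 154   .   .   .   .   .   .   .   .   .
243    .   .   .   .   .   .   . 151 153 153 155 155 154 154 152 153 154 127   .   .   .   .   .   .   .
244    .   .   .   .   .   . 139 156 156 157 156 156 155 155 155 153 156 150 102   .   .   .   .   .   .
245    .   .   .   .   .  96 147 158 158 157 157 155 157 156 156 157 157 158 120  33   .   .   .   .   .
246    .   .   .   .   . 113 156 158 158 159 157 158 156 156 157 156 158 157 113  39   .   .   .   .   .
247    .   .   .   .   . 101 151 161 159 159 158 159 158 158 156 159 158 143  97  36   .   .   .   .   .
248    .   .   .   .   .  83 136 159 161 159 157 159 159 160 161 160 153 122  73  35   .   .   .   .   .
249    .   .   .   .   .  71 109 132 150 161 163 163 163 158 152 141 120  93  64  40   .   .   .   .   .
250    .   .   .   .   .  53  92 110 121 131 137 143 140 131 121 106  87  84  59   .   .   .   .   .   .
251    .   .   .   .   .   .  75  98 107 104 105 1
[... 5156 characters left out ...]
59 159 162 160 162 163 156 129  81   .   .   .   .   .   .   .   .   .
168    .   .   .  76 118 149 158 162 163 164 163 165 161 150 118  73   .   .   .   .   .   .   .   .   .
169    .   .   .  63 102 137 154 160 163 164 164 164 154 135 101  60   .   .   .   .   .   .   .   .   .
170    .   .   .  43  76 111 136 150 155 155 158 147 125 104  76  50   .   .   .   .   .   .   .   .   .
171    .   .   .   .  53  78  99 117 123 125 123 108  90  72  54   .   .   .   .   .   .   .   .   .   .
172    .   .   .   .   .  51  67  77  84  88  86  75  61  53  42   .   .   .   .   .   .   .   .   .   .
173    .   .   .   .   .   .  44  54  55  60  58  50  47   .   .   .   .   .   .   .   .   .   .   .   .
```

In side4 the cap's rim sits 2 rows lower than when up (row 246 to 248; a full 6 mm predicts 2.1, the 2.4 mm case only 0.8). No side wall is visible either, so the red key was fully down against a hard stop, and side5 shows it back up. I finish the stage press and check it the same way.

```bash
python3 -m inch '[{"dx":0,"dy":0,"dz":0.1,"wx":0,"wy":0,"wz":0},{"dx":0,"dy":0,"dz":0,"wx":0,"wy":0,"wz":0},{"dx":0,"dy":0,"dz":0,"wx":0,"wy":0,"wz":0}]' >/dev/null; python3 g.py | head -1
python3 - <<'E'
from g import *
snap('side','side6'); p=load('side6')[1]
w=lambda z: np.append(Rb@[0,.085]+o,z)
print('lid up/down rows',pix(p,[w(.081),w(.075)])[:,1].round(1))
a,b=[cv2.cvtColor(np.ascontiguousarray(load(f)[0]),cv2.COLOR_RGB2GRAY)[214:236,300:345].astype(np.float32) for f in('side5','side6')]
# per-column vertical profile of dish front side
for c in (8,22,36): print('col',300+c,a[:,c].astype(int).tolist(),'\n',b[:,c].astype(int).tolist())
E
```

```text
t 12.8 tipz 0.075 tip body mm [-0.5 84.7] F [-3.1  -0.   10.33] gap 0.004070614138374304 toolz [ 0. -0. -1.]
lid up/down rows [209.2 211.4]
col 308 [74, 64, 88, 128, 179, 187, 152, 131, 130, 124, 137, 169, 179, 178, 170, 135, 109, 81, 34, 67, 77, 63] 
 [97, 103, 82, 69, 64, 110, 176, 189, 157, 130, 131, 140, 146, 169, 178, 178, 172, 139, 108, 94, 77, 63]
col 322 [69, 69, 82, 91, 99, 121, 127, 125, 172, 167, 136, 130, 124, 116, 161, 178, 176, 158, 126, 112, 77, 34] 
 [80, 70, 70, 69, 84, 96, 84, 64, 91, 114, 172, 172, 141, 131, 125, 117, 134, 166, 178, 160, 127, 114]
col 336 [71, 67, 63, 88, 176, 180, 137, 111, 112, 112, 79, 26, 11, 30, 91, 106, 94, 67, 42, 40, 33, 53] 
 [68, 69, 68, 65, 64, 89, 176, 185, 143, 110, 114, 112, 87, 34, 1, 28, 93, 107, 95, 65, 38, 36]
```

The dish shifted 2 rows and the press reached a hard stop at 10 N, so the stage is fully down. I release and retreat.

```bash
python3 -m inch '[{"dx":0,"dy":0,"dz":-0.3,"wx":0,"wy":0,"wz":0},{"dx":0,"dy":0,"dz":-0.5,"wx":0,"wy":0,"wz":0},{"dx":0,"dy":0,"dz":-1,"wx":0,"wy":0,"wz":0},{"dx":0,"dy":0,"dz":-2,"wx":0,"wy":0,"wz":0},{"dx":0,"dy":0,"dz":-4,"wx":0,"wy":0,"wz":0},{"dx":0,"dy":0,"dz":-4,"wx":0,"wy":0,"wz":0},{"dx":0,"dy":0,"dz":-2,"wx":0,"wy":0,"wz":0},{"dx":0,"dy":0,"dz":0,"wx":0,"wy":0,"wz":0},{"dx":0,"dy":0,"dz":0,"wx":0,"wy":0,"wz":0}]' >/dev/null; python3 g.py | head -1
python3 - <<'E'
from g import *
im,_=snap('side','side7')
for f in('side0','side5','side7'):
    g=cv2.cvtColor(np.ascontiguousarray(load(f)[0]),cv2.COLOR_RGB2GRAY); print(f,g[214:236,336].tolist(),blob(load(f)[0],(318,262,335,284),*C['green']))
cv2.imwrite('pics/s7.png',cv2.resize(im[180:335,240:440,::-1],(774,600),interpolation=cv2.INTER_CUBIC))
E
```

```text
t 13.975 tipz 0.2108 tip body mm [-1.2 84.6] F [-0.87  0.14  0.09] gap -0.0044340017473265365 toolz [-0.002  0.    -1.   ]
side0 [122, 121, 119, 125, 174, 170, 128, 102, 105, 109, 76, 28, 18, 18, 112, 114, 88, 62, 39, 32, 60, 64] (array([325.43589744, 273.88461538]), np.int32(78))
side5 [71, 67, 63, 88, 176, 180, 137, 111, 112, 112, 79, 26, 11, 30, 91, 106, 94, 67, 42, 40, 33, 53] (array([324.87837838, 276.31081081]), np.int32(74))
side7 [68, 69, 65, 119, 179, 177, 133, 108, 113, 110, 80, 34, 11, 24, 118, 121, 92, 66, 40, 37, 65, 66] (array([324.87837838, 276.31081081]), np.int32(74))
```

View pics/s7.png

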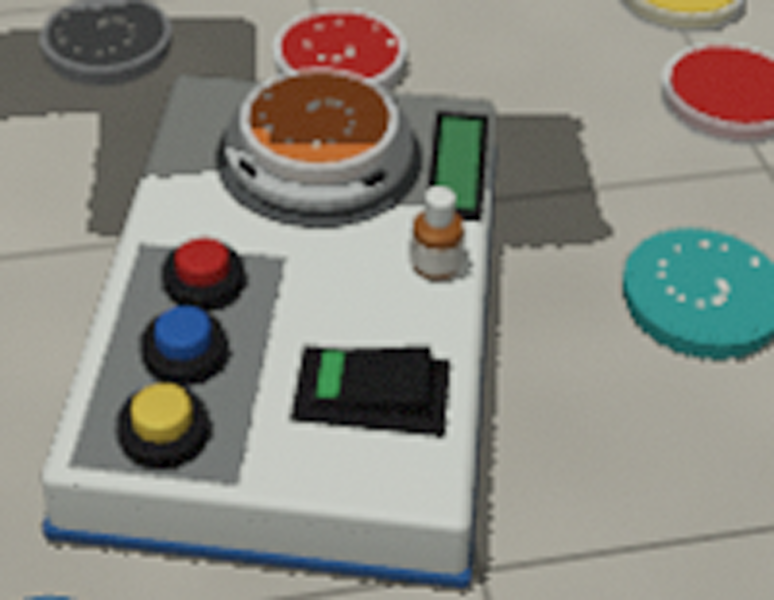

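The final view shows the dish back up between its lugs (332,120), all three keys up, the rocker on (330,372), and the bottle and spare dish unmoved. Nothing is being touched, so I hand in.

```bash
python3 -c "
from h import *
print(workorder.sign_off())"
```

```text
the job is handed in; nothing more can be done
None
```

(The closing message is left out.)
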